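# Centre-punch the missing fan screw hole

## Task

One fan screw hole is still missing from the aluminium fan panel: its place is the pen-drawn cross in the fourth corner. Stand the spring centre punch (the slim one with a ring foot on three legs, not the squat hold-down weight) upright on that cross, push its barrel straight down until the spring trips, and leave the punch standing there, let go and sprung back out. Do not move the hold-down weight from its place.

Things in the scene. Friction and masses are not known exactly. Their poses are not given: they have to be found in the camera images.
- punch_grip (a point): Spring centre punch: loose upright steel tool, round, 122 mm tall, 290 g. Ring foot 50 mm wide, 8 high, on three legs round a fixed point on the axis; neck 17 wide; dark sliding barrel: collar 32 wide from 46 to 54 mm up, grip 26 wide from 54 to 112, flat-topped cap 25 wide to 122. This point: on the axis in mid-grip, 86 mm above the foot's underside (barrel out), moves with the barrel. z up.
- barrel (a joint): How far the punch's barrel is pushed down over its neck, m: 0 out, 0.013 at its stop. Its spring gives way at about 9 N, needs about 11 N at 2 mm and trips there; the resistance then falls to 7 N at 6 mm and about 3 N at 10 mm and climbs to 10 N at the stop. Counts as tripped past 8 mm. Let go, it springs back to 0. Lifted by the barrel, the foot hangs from it.
- mark (a point): Centre of the black pen cross (lines 44 mm long, 2.5 wide) on the fan panel's top face, 20 mm above the bench. The panel: aluminium sheet 178 mm square on a 190 mm plywood board, fixed, flat, with a fan cut-out 100 mm wide in the middle; in its corners, 54 mm from its centre both ways, three drilled holes 8 mm wide and this cross. x and y along the edges, away from the panel's centre; z up.
- weight_middle (a point): Bystander, the hold-down weight: loose squat steel cylinder 52 mm wide, 36 high, with a neck and a 24 mm knob on top, 68 mm tall, about 500 g. This point: on its axis, 34 mm above its underside. z up. Also near the punch, not to be used: a capacitor (black cylinder 35 mm wide, 62 tall) and a transformer (block 50 x 42 x 40 mm).
Not all that is in view belongs to the job. Leave any yellow look-alike of the part that bears punch_grip alone.

How it is judged:
By the outcome, as a careful person would: the job done as asked, in the order asked, and still so for the second after the job is handed in, with the robot touching nothing.
It also fails if it takes over 38 s, if anything falls off the work surface, if the arm or the gripper's body presses on something with over 40 N, if the wrist force passes 120 N, or if a joint passes its speed limit or range.

## Robot

A 6-joint arm with a two-finger parallel gripper is mounted at the origin on the work surface. World frame = base frame: x ahead of the robot, y to its left, z up, the work surface at z = 0. Lengths are in mm, angles in rad, forces in N, time in s.
With the tool pointing down it reaches from about 350 to 975 mm from the base axis. Payload 7.1 kg.
Tool frame: the origin (TCP) lies at the very end of the fingers, on their centre line; the grasp point (between the pads) lies 19 mm behind it; z points along the fingers, x is the direction in which the jaws open and shut, and the axes are right-handed (so a half turn about z gives the same grasp; the last joint's range is limited). The gripper opens to 88 mm and grips with 3 to 60 N. Pads are 20 mm wide; open, the fingers measure 115 mm over their backs; the gripper's body (75 mm by 178 mm) begins 61 mm behind the grasp point.
Start: joints at [1.317, 0.423, 1.63, -0, 1.089, -0.019], TCP at [145.374, 607.841, 222.675] pointing down, gripper open.
Joint ranges: [-3, 3], [-0.9, 2.11], [0.09, 2.58], [-1.31, 4.45], [0.11, 2.69], [-2.54, 2.54]. Speed limits (rad/s): [2.39, 2.39, 3.01, 3.14, 3.14, 3.14].

## Interface

Orientations are given as a rotation vector (axis times angle).
In Python, from workcell import * gives the robot as it stands.
- The arm moves only by the tool arm_command, never from a script. Its argument "increments" is a list of rows, each a list of 2 entries, a list of its own where there are three numbers: the shift along the tool's x, y, z in cm, then the turn about the tool's z in degrees. In form: [[[dx, dy, dz], turn], ...]. A call has 1 to 20 rows; each row shifts and turns the pose as measured when the row begins, along the tool's axes as they then stand; what a row does not reach is not made up. A row lasts 1/10 s, in which the tool goes at most 50 mm and 8.59 degrees, less where a joint would pass 70% of its speed; a pose out of reach is approached as far as the arm can. A call is refused whole if a number of a shift passes 5 or a number of a turn 8.59, either way. A call with a gripper value outside its range is refused whole. "gripper" is the opening, from 0 (shut) to 1 (fully open), set as the call begins (left out, the last holds). The fingers move at their own pace and stop on an object; the grip force is fixed at half the most. Time passes only in rows, so rows that do not move let the fingers close. It gives the time, the measured TCP pose, the force and the opening at its end, in the units of the state.
- get_obs(): the state, without advancing time (a new reading comes with each control period).
- get_image(name): name is "side" or "top"; returns the picture (384x512x3 uint8, red, green, blue); there is no depth.
- camera_params(name): a dict with "K" (3x3 intrinsics, pixels), "rvec" (rotation vector, rad) and "tvec" (3), from world to camera coordinates, as OpenCV has them. Camera axes: x right, y down, z forward; pixel columns grow to the right and rows downward; lengths in mm; the calibration is good to about 2 mm. A picture is of the moment at which its call begins. camera_params takes no time and is no camera call.
- close_job(): hands the job in, once; it reports no verdict.
The state is a dict: "t": time; "qpos": joint angles; "qvel": joint speeds; "joint_torque": joint torques, N m; "ee_pos": TCP position; "orientation": TCP orientation; "ft_force": force on the tool from outside, world axes, zero at the start; "moment": the same for the moment, N m; "width": finger opening in mm.
Only numpy, scipy, OpenCV 4.12 (cv2) and the standard library are available. Lean on these libraries where they do the work, as an engineer would, in place of code of your own. Each camera call takes 0.05 s, during which the arm holds its last target.

## Working session

There is one attempt and no reset: what is moved stays moved. The work goes in short steps, Python scripts to look and compute and a tool call to move; the robot and the scene stay as the last step left them, time stands still between calls to the robot, and variables do not carry over. Pictures are saved under pics/ and viewed, and the job is handed in when it is done.

Besides the shell and the picture viewer there is one more tool, called after "Call:" as a command line: name --argument value ..., lists and objects as JSON in quotes. arm_command: Moves the arm, as the interface text tells. Its arguments: {"type":"object","properties":{"increments":{"type":"array","items":{"type":"array"}},"gripper":{"type":"number"}},"required":["increments"]}

```bash
mkdir -p pics; python3 - <<'E'
from workcell import *
import cv2
for n in ("side","top"):
    im=get_image(n); cv2.imwrite(f"pics/{n}0.png",im[:,:,::-1])
    print(n,camera_params(n))
print(get_obs())
E
```

```text
side {'K': array([[488.0521158 ,   0.        , 251.37877204],
       [  0.        , 488.0521158 , 185.19991147],
       [  0.        ,   0.        ,   1.        ]]), 'rvec': array([ 0.19311894, -2.85672728,  1.14264684]), 'tvec': array([ 528.30744944,   73.23562082, 1175.85900283])}
top {'K': array([[497.27783296,   0.        , 256.59613955],
       [  0.        , 497.27783296, 191.28265697],
       [  0.        ,   0.        ,   1.        ]]), 'rvec': array([ 2.16523691, -2.06285379,  0.21121532]), 'tvec': array([  45.50003029,  540.97123748, 1130.2590804 ])}
{'t': 0.1, 'qpos': array([ 1.31698279e+00,  4.23748110e-01,  1.63062092e+00,  3.92971450e-05,
        1.08864649e+00, -1.89988041e-02]), 'qvel': array([-0.00033523, -0.00147853, -0.00120846,  0.00038591, -0.00184861,
        0.00111306]), 'joint_torque': array([ 1.05482006e-03, -5.45612347e+01, -2.74324286e+01,  6.46108948e-02,
        1.88097346e-02, -3.14135457e-05]), 'ee_pos': array([145.24650322, 607.35005721, 221.98674973]), 'orientation': array([ 2.46572712e+00,  1.94539520e+00, -1.81320787e-03]), 'ft_force': array([0.00676263, 0.62328809, 0.02222287]), 'moment': array([ 0.01898782, -0.00283187, -0.01568647]), 'width': 87.63296034280286}
```

```bash
sleep 1; ls .
```

```text
pics
```

View pics/side0.png

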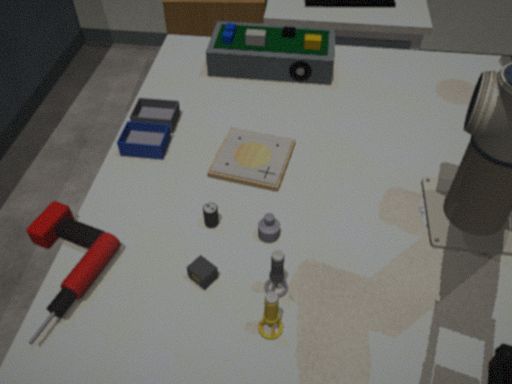

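View pics/top0.png

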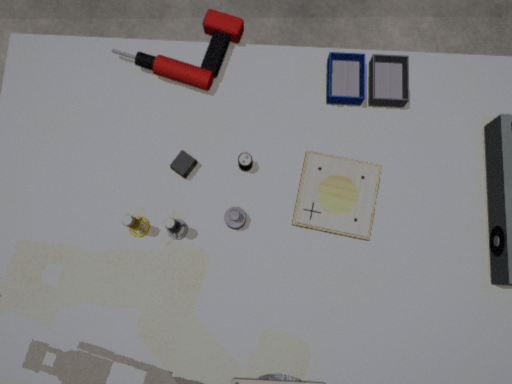

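The side view shows the dark punch at about (277,270), the yellow look-alike at (271,315), the weight at (269,228), the capacitor at (211,214), the transformer at (203,271) and the cross at (267,172). In the top view the punch is at (175,228), the yellow one at (137,225), the weight at (235,217) and the cross at (312,211). I'll enlarge these areas to check.

```bash
python3 - <<'E'
import cv2
def crop(n,x,y,w,h,s,out):
    im=cv2.imread(f"pics/{n}0.png")[y:y+h,x:x+w]
    cv2.imwrite(out,cv2.resize(im,None,fx=s,fy=s,interpolation=cv2.INTER_CUBIC))
crop("side",240,240,70,60,10,"pics/c1.png")
crop("top",150,195,70,60,10,"pics/c2.png")
crop("top",290,145,100,100,6,"pics/c3.png")
crop("side",200,120,100,75,8,"pics/c4.png")
E
```

```text
(no output)
```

View pics/c1.png

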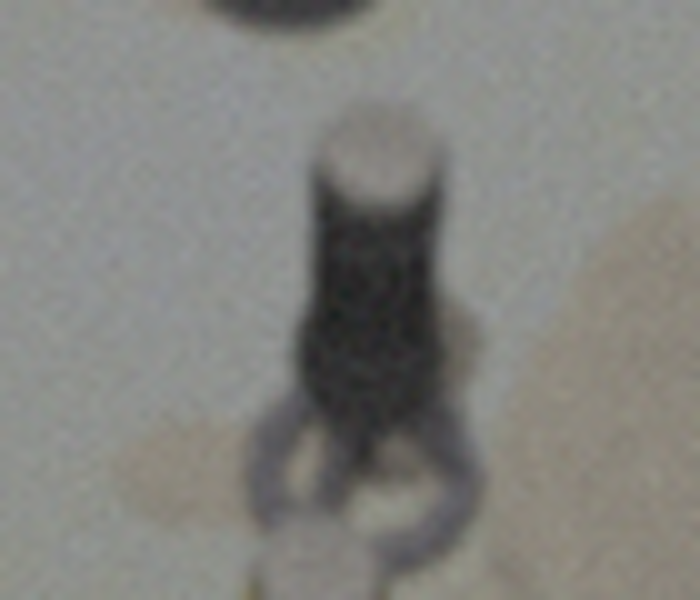

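View pics/c2.png

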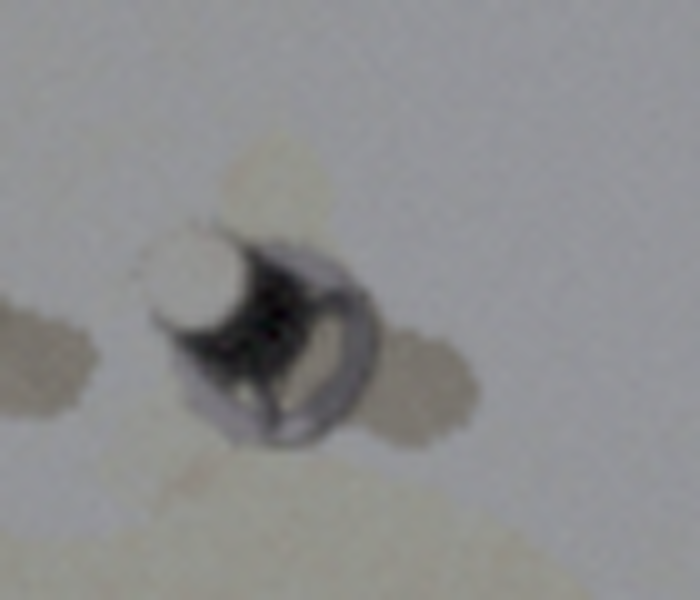

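View pics/c3.png

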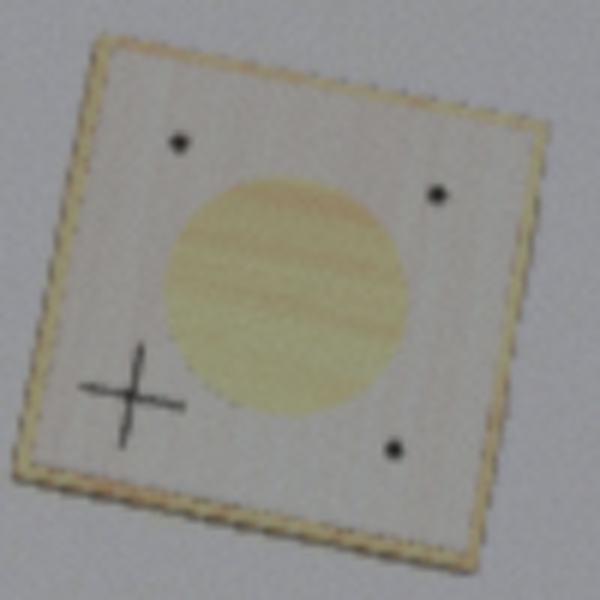

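View pics/c4.png

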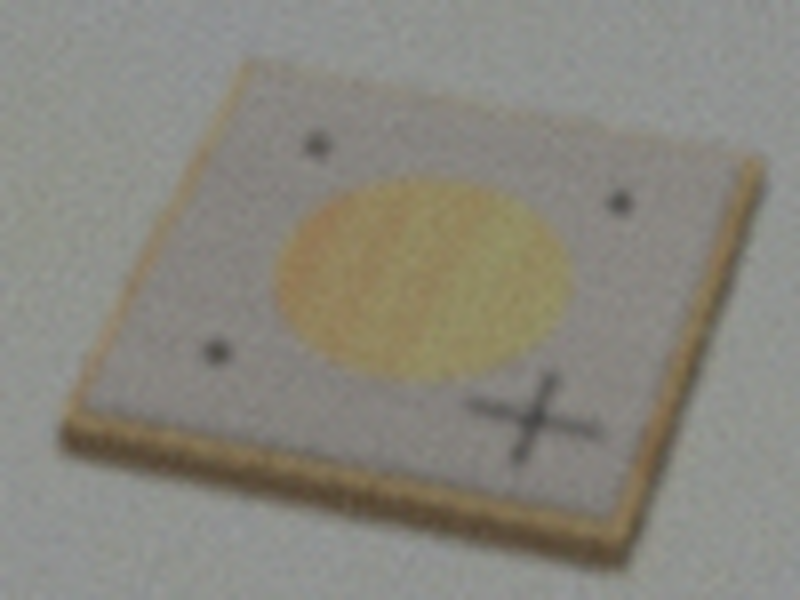

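```bash
cat > h.py <<'E'
from workcell import *
import numpy as np, cv2
P={n:camera_params(n) for n in("side","top")}
def ray(n,px):
    p=P[n];R=cv2.Rodrigues(p["rvec"])[0];t=np.asarray(p["tvec"])
    d=R.T@np.linalg.solve(p["K"],np.array([px[0],px[1],1.]));return -R.T@t,d/np.linalg.norm(d)
def atz(n,px,z):
    c,d=ray(n,px);return c+d*(z-c[2])/d[2]
def tri(a,b):
    A=0;B=0
    for n,px in(("side",a),("top",b)):
        c,d=ray(n,px);M=np.eye(3)-np.outer(d,d);A=A+M;B=B+M@c
    return np.linalg.solve(A,B)
def proj(n,X):
    p=P[n];return cv2.projectPoints(np.array(X,float).reshape(-1,1,3),p["rvec"],p["tvec"],p["K"],None)[0].reshape(-1,2)
def c(px,o,s): return ((px[0]+.5)/s-.5+o[0],(px[1]+.5)/s-.5+o[1])
E
cat > a.py <<'E'
from h import *
np.set_printoptions(precision=1,suppress=True)
def rep(l,a,b,z): print(l,"tri",tri(a,b),"side",atz("side",a,z),"top",atz("top",b,z))
T=lambda p:c(p,(290,145),6)
S=lambda p:c(p,(200,120),8)
rep("cap",c((380,157),(240,240),10),c((198,280),(150,195),10),122)
print("foot top",atz("top",c((277,345),(150,195),10),6), "side",atz("side",c((365,485),(240,240),10),6))
for l,a,b in(("cross",(537,418),(131,396)),("h1",(216,352),(180,143)),("h2",(318,145),(437,195)),("h3",(620,203),(394,450))): rep(l,S(a),T(b),20)
print("weight knob",atz("top",(236,214),68),atz("side",(269,217),68),"yellow", atz("top",(131,219),122))
print("cap",atz("top",(244,158),62), "transf",atz("top",(184,164),40))
E
python3 a.py
```

```text
cap tri [444.6 261.4 118.4] side [444.2 264.  122. ] top [444.4 260.7 122. ]
foot top [444.5 261.1   6. ] side [443.6 265.8   6. ]
cross tri [502.9 -63.6  21.5] side [502.5 -64.9  20. ] top [503.8 -63.8  20. ]
h1 tri [610.2 -81.1  20.6] side [610.3 -81.7  20. ] top [610.5 -81.2  20. ]
h2 tri [ 593.2 -187.2   20.8] side [ 593.1 -188.    20. ] top [ 593.6 -187.4   20. ]
h3 tri [ 486.6 -170.4   21. ] side [ 486.6 -171.5   20. ] top [ 486.8 -170.6   20. ]
weight knob [479.  116.9  68. ] [475.8 124.7  68. ] yellow [448.2 346.3 122. ]
cap [616.6 105.7  62. ] transf [600.3 251.8  40. ]
```

Chosen: the dark punch, at side (277,270) and top (175,228). The close crops show its dark barrel, light cap and steel ring foot on legs, and it is not yellow. Both cameras put it at (444.5, 261.5). The cross is at (503.3, -64.2), which agrees with where the three holes place it. I'll turn the jaws to world x first.

Call:
arm_command --increments '[[[0,0,0],8.5],[[0,0,0],8.5],[[0,0,0],8.5],[[0,0,0],8.5],[[0,0,0],8.5],[[0,0,0],8.5],[[0,0,0],8.5],[[0,0,0],8.5],[[0,0,0],8.5],[[0,0,0],0]]' --gripper 1

```text
t: 1.1
ee_pos: [144.4, 604.1, 217.2]
orientation: [3.131, -0.031, -0.004]
ft_force: [-0.3, 0.3, 0.6]
width: 87.3
```

Call:
arm_command --increments '[[[3.3,3.7,0],0],[[3.3,3.7,0],0],[[3.3,3.7,0],0],[[3.3,3.7,0],0],[[3.3,3.7,0],0],[[3.3,3.7,0],0],[[3.3,3.7,0],0],[[3.3,3.7,0],0],[[0,0,0],0],[[0,0,0],0]]'

```text
t: 2.1
ee_pos: [411.3, 301.5, 217.8]
orientation: [3.132, 0.041, -0.004]
ft_force: [0.2, 0.4, 0.5]
width: 88.0
```

Call:
arm_command --increments '[[[1.6,2.0,0],0],[[1.6,2.0,0],0],[[0,0,0],0],[[0,0,0],0]]'

```text
t: 2.5
ee_pos: [442.4, 264.9, 217.6]
orientation: [3.132, 0.061, -0.007]
ft_force: [0.3, 0.0, 0.2]
width: 87.9
```

```bash
python3 - <<'E'
from h import *
o=get_obs();print(o["ee_pos"],o["ft_force"],o["moment"])
im=get_image("side")[200:320,220:340];cv2.imwrite("pics/s1.png",cv2.resize(im[:,:,::-1],None,fx=5,fy=5,interpolation=2))
E
```

```text
[442.39198721 264.93984537 217.64717873] [0.29227901 0.04985428 0.18140829] [-0.05609291  0.11965318 -0.02573435]
```

View pics/s1.png

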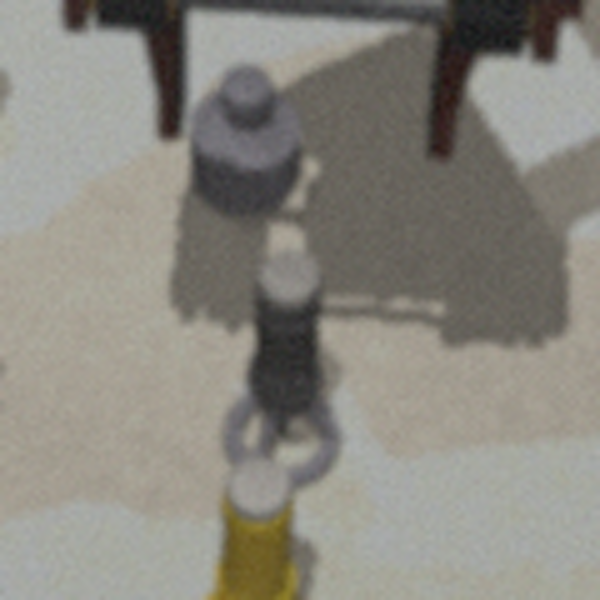

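The gripper hangs above and around the dark punch in the side crop, with the cap at (290,275) between fingertips at (170,130) and (440,150). The yellow one stands clear at (258,490). I'll descend.

Call:
arm_command --increments '[[[0.2,0.35,1],0],[[0,0,3],0],[[0,0,3],0],[[0,0,3],0],[[0,0,2],0],[[0,0,0],0],[[0,0,0],0]]'

```text
t: 3.25
ee_pos: [440.1, 265.6, 91.7]
orientation: [3.132, 0.082, -0.006]
ft_force: [-0.7, 0.3, 0.5]
width: 87.8
```

Call:
arm_command --increments '[[[0.45,0.45,0.5],2],[[0.2,0.1,1.0],1],[[0.1,0,0.8],0],[[0,0,0],0],[[0,0,0],0]]'

```text
t: 3.75
ee_pos: [450.2, 261.1, 69.7]
orientation: [3.136, -0.007, 0.002]
ft_force: [-0.3, 1.1, 0.0]
width: 87.6
```

Call:
arm_command --increments '[[[-0.5,0,0.1],0],[[0,0,0],0],[[0,0,0],0]]'

```text
t: 4.05
ee_pos: [445.0, 261.2, 69.1]
orientation: [3.136, -0.007, 0.003]
ft_force: [0.4, -0.3, -0.7]
width: 87.8
```

```bash
python3 - <<'E'
from h import *
o=get_obs();print(o["ee_pos"],o["qvel"])
for n,x,y in(("side",220,200),("top",120,170)):
  im=get_image(n)[y:y+110,x:x+110];cv2.imwrite(f"pics/{n}2.png",cv2.resize(im[:,:,::-1],None,fx=5,fy=5,interpolation=2))
E
```

```text
[444.9802121  261.1867469   69.12558138] [ 0.00447475 -0.00388344  0.01126144  0.00243292  0.00147254  0.0017766 ]
```

View pics/side2.png

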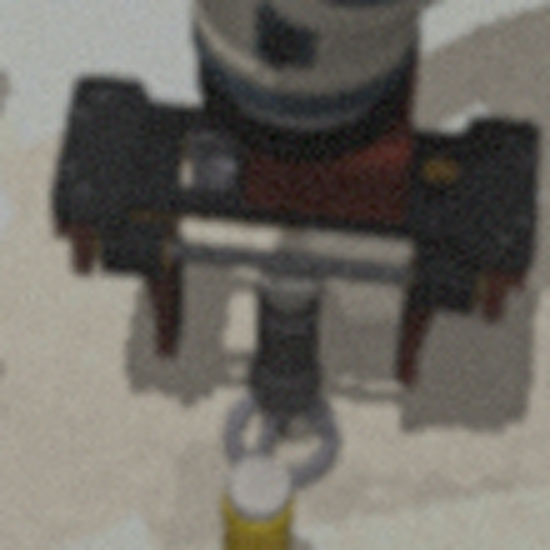

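View pics/top2.png

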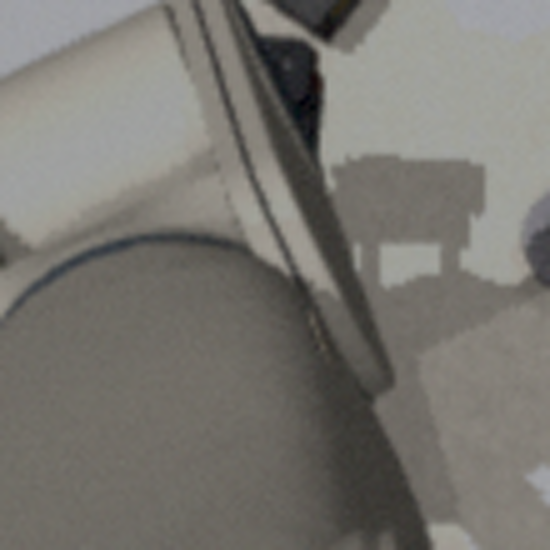

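Side crop: the barrel at x≈288 is midway between the fingers (about 170 and 405), with the yellow one free in front. The top view is blocked by the arm. I'll close.

Call:
arm_command --increments '[[[0,0,0],0],[[0,0,0],0],[[0,0,0],0],[[0,0,0],0],[[0,0,0],0],[[0,0,0],0]]' --gripper 0.38

```text
t: 4.75
ee_pos: [445.2, 261.3, 69.3]
orientation: [3.137, -0.007, 0.004]
ft_force: [-0.0, 0.1, 0.4]
width: 43.2
```

Call:
arm_command --increments '[[[0,0,0],0],[[0,0,0],0],[[0,0,0],0],[[0,0,0],0],[[0,0,0],0],[[0,0,0],0]]' --gripper 0

```text
t: 5.35
ee_pos: [445.4, 261.3, 69.3]
orientation: [3.137, -0.007, 0.004]
ft_force: [0.9, 0.1, -0.1]
width: 25.5
```

Call:
arm_command --increments '[[[0,0,-1],0],[[0,0,-2],0],[[0,0,-3],0],[[0,0,-3],0],[[0,0,-2.5],0],[[0,0,-1],0],[[0,0,0],0],[[0,0,0],0]]'

```text
t: 6.15
ee_pos: [441.9, 260.3, 198.8]
orientation: [3.133, -0.007, -0.006]
ft_force: [-0.1, 0.6, -3.3]
width: 25.7
```

```bash
python3 - <<'E'
from h import *
o=get_obs();print(o["ee_pos"],o["ft_force"],o["moment"],o["width"])
im=get_image("side")[130:300,210:360];cv2.imwrite("pics/s3.png",cv2.resize(im[:,:,::-1],None,fx=3.5,fy=3.5,interpolation=2))
E
```

```text
[441.92338114 260.32640412 198.76128228] [-0.0507005   0.55277796 -3.32573567] [-0.07279847  0.09956067 -0.01544659] 25.6746581490854
```

View pics/s3.png

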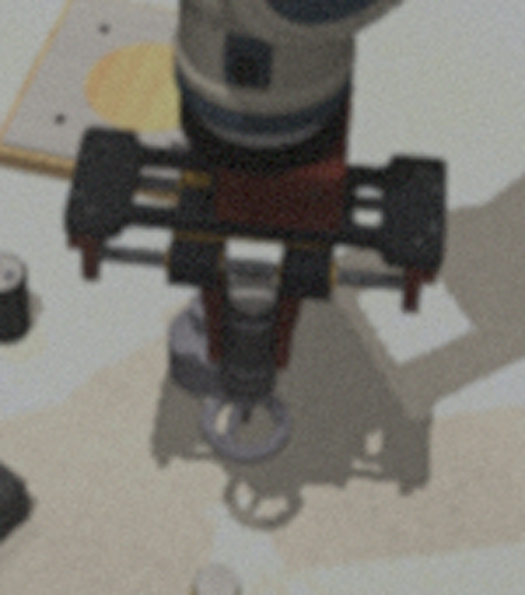

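The punch is held and upright in the side crop, with the ring foot at (245,425) clear of the bench and its shadow below. The weight behind it is undisturbed. I'll carry it over the panel.

Call:
arm_command --increments '[[[0.3,1.5,0],0],[[0.6,3,0],0],[[0.6,3,0],0],[[0.6,3,0],0],[[0.6,3,0],0],[[0.6,3,0],0],[[0.6,3,0],0],[[0.6,3,0],0],[[0.6,3,0],0],[[0.6,3,0],0],[[0.3,2,0],0],[[0.1,1,0],0],[[0,0,0],0],[[0,0,0],0]]'

```text
t: 7.6
ee_pos: [492.0, -76.1, 185.1]
orientation: [3.128, -0.006, -0.055]
ft_force: [-0.3, 0.2, -3.1]
width: 25.7
```

```bash
cat > st.py <<'E'
from h import *
np.set_printoptions(precision=4,suppress=True)
o=get_obs();R=cv2.Rodrigues(o["orientation"])[0];print(o["t"],o["ee_pos"],"x",R[:,0],"z",R[:,2],o["orientation"],"w",o["width"])
print("F",o["ft_force"],"M",o["moment"],"qv",abs(o["qvel"]).max())
E
cat > st2.py <<'E'
from st import *
import sys
tgt=np.array([float(v) for v in sys.argv[1:4]]);print("tool delta cm",R.T@(tgt-o["ee_pos"])/10)
E
python3 st2.py 503.3 -64.2 120
```

```text
7.6 [492.0393 -76.1281 185.0572] x [ 0.9994 -0.0041 -0.035 ] z [-0.0351 -0.0133 -0.9993] [ 3.1277 -0.006  -0.0549] w 25.66338767785385
F [-0.2764  0.1575 -3.0716] M [-0.0586  0.0378 -0.0113] qv 0.007254413848388331
tool delta cm [ 1.3485 -1.2841  6.4458]
```

Call:
arm_command --increments '[[[1.3,-1.3,0],0],[[0,0,0],0],[[0,0,0],0]]'

```text
t: 7.9
ee_pos: [505.5, -59.8, 183.9]
orientation: [3.128, -0.002, -0.057]
ft_force: [0.1, -0.8, -3.5]
width: 25.6
```

```bash
python3 st2.py 503.3 -64.2 120
```

```text
7.9 [505.4857 -59.7749 183.886 ] x [ 0.9993 -0.0016 -0.0362] z [-0.0362 -0.0126 -0.9993] [ 3.1284 -0.0022 -0.0566] w 25.555724001000044
F [ 0.1079 -0.8092 -3.4821] M [-0.0515  0.0307  0.0022] qv 0.030303544130691487
tool delta cm [0.0133 0.3616 6.3974]
```

Call:
arm_command --increments '[[[0,0.3,2],0],[[0,0,2],0],[[0,0,0],0],[[0,0,0],0]]'

```text
t: 8.3
ee_pos: [505.3, -60.5, 144.1]
orientation: [3.128, 0.006, -0.053]
ft_force: [-0.1, 0.2, -2.6]
width: 25.4
```

```bash
python3 st2.py 503.3 -64.2 120
```

```text
8.3 [505.2599 -60.5057 144.1386] x [ 0.9994  0.0033 -0.034 ] z [-0.0339 -0.0129 -0.9993] [ 3.1283  0.0055 -0.0531] w 25.359617040035477
F [-0.0674  0.2048 -2.5934] M [-0.0892 -0.0001  0.0808] qv 0.010293367536069773
tool delta cm [-0.1151  0.3378  2.4237]
```

Call:
arm_command --increments '[[[4.5,0.3,0],0],[[0,0,0],0],[[0,0,0],0]]'

```text
t: 8.6
ee_pos: [550.9, -62.5, 144.4]
orientation: [3.128, 0.008, -0.054]
ft_force: [-1.2, -0.5, -2.9]
width: 25.5
```

```bash
python3 st2.py 503.3 -64.2 120
```

```text
8.6 [550.9492 -62.4892 144.3917] x [ 0.9994  0.0047 -0.0344] z [-0.0344 -0.0129 -0.9993] [ 3.1283  0.0076 -0.0539] w 25.527263965255088
F [-1.1939 -0.4602 -2.9306] M [-0.034   0.0948  0.0167] qv 0.07477318117904501
tool delta cm [-4.6788  0.1157  2.6036]
```

Call:
arm_command --increments '[[[-1.6,0,0],0],[[-1.6,0,0],0],[[-1.6,0,0],0],[[0,0,0],0],[[0,0,0],0]]'

```text
t: 9.1
ee_pos: [503.2, -62.4, 149.8]
orientation: [3.128, 0.009, -0.043]
ft_force: [0.2, -0.0, -2.5]
width: 25.6
```

```bash
python3 st2.py 503.3 -64.2 120
```

```text
9.1 [503.2461 -62.3612 149.8038] x [ 0.9996  0.0054 -0.0276] z [-0.0276 -0.0138 -0.9995] [ 3.1276  0.0088 -0.0432] w 25.6485590468499
F [ 0.2327 -0.0049 -2.4937] M [-0.009   0.0135 -0.0078] qv 0.01796869866913227
tool delta cm [0.0867 0.1433 2.9814]
```

Call:
arm_command --increments '[[[4.5,0.1,0.2],0],[[0,0,0],0],[[0,0,0],0],[[4.8,0,0.2],0],[[0,0,0],0],[[0,0,0],0],[[-1.9,0,0],0],[[-1.9,0,0],0],[[-1.9,0,0],0],[[-1.9,0,0],0],[[-1.9,0,0],0],[[0,0,0],0],[[0,0,0],0]]'

```text
t: 10.4
ee_pos: [499.8, -63.0, 147.2]
orientation: [3.127, 0.009, -0.036]
ft_force: [1.0, -0.8, -3.3]
width: 25.6
```

```bash
python3 st2.py 503.3 -64.2 120
```

```text
10.4 [499.7984 -63.0431 147.1541] x [ 0.9997  0.0054 -0.0233] z [-0.0232 -0.0141 -0.9996] [ 3.1273  0.0087 -0.0363] w 25.596388847603787
F [ 1.0087 -0.7515 -3.2866] M [-0.0644  0.0075 -0.0307] qv 0.02585354156460204
tool delta cm [0.4126 0.0797 2.7079]
```

Call:
arm_command --increments '[[[4.5,0.1,0],0],[[0,0,0],0],[[0,0,0],0],[[4.8,0,0],0],[[0,0,0],0],[[0,0,0],0],[[-3,0,0],0],[[-3,0,0],0],[[-3,0,0],0],[[0,0,0],0],[[0,0,0],0],[[0,0,0],0]]'

```text
t: 11.6
ee_pos: [502.7, -63.8, 146.8]
orientation: [3.127, 0.009, -0.031]
ft_force: [0.2, 0.4, -3.1]
width: 25.7
```

```bash
python3 st2.py 503.3 -64.2 120
```

```text
11.6 [502.6752 -63.8135 146.7846] x [ 0.9998  0.0054 -0.0197] z [-0.0196 -0.0143 -0.9997] [ 3.1272  0.0086 -0.0307] w 25.72216866255512
F [ 0.1961  0.4147 -3.0915] M [-0.0633  0.0294  0.0104] qv 0.011945241177987015
tool delta cm [0.1149 0.0009 2.677 ]
```

Call:
arm_command --increments '[[[0.2,-0.1,2],0],[[0.1,0,1.5],0],[[0,0,0.8],0],[[0,0,0],0],[[0,0,0],0]]'

```text
t: 12.1
ee_pos: [510.5, -63.9, 103.9]
orientation: [3.126, 0.009, -0.02]
ft_force: [0.8, 0.6, -2.6]
width: 25.6
```

```bash
python3 st2.py 504.6 -63.2 90; python3 - <<'E'
from h import *
for n,x,y in(("side",215,100),("top",270,150)):
  im=get_image(n);cv2.imwrite(f"pics/{n}4f.png",im[:,:,::-1]);im=im[y:y+100,x:x+100];cv2.imwrite(f"pics/{n}4.png",cv2.resize(im[:,:,::-1],None,fx=6,fy=6,interpolation=2))
E
```

```text
12.1 [510.5091 -63.8726 103.8766] x [ 0.9999  0.0057 -0.0126] z [-0.0125 -0.0152 -0.9998] [ 3.1263  0.009  -0.0197] w 25.557087934742448
F [ 0.8346  0.5884 -2.6345] M [-0.0368  0.0148  0.019 ] qv 0.008375509112034255
tool delta cm [-0.5729 -0.0917  1.3938]
```

View pics/side4.png

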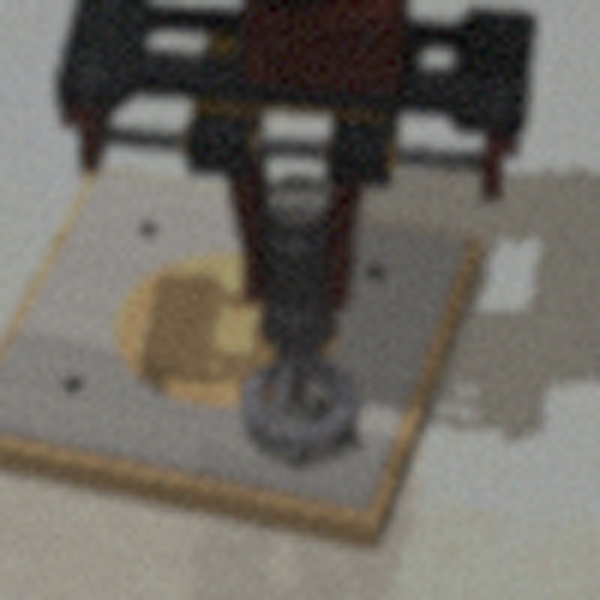

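View pics/top4.png

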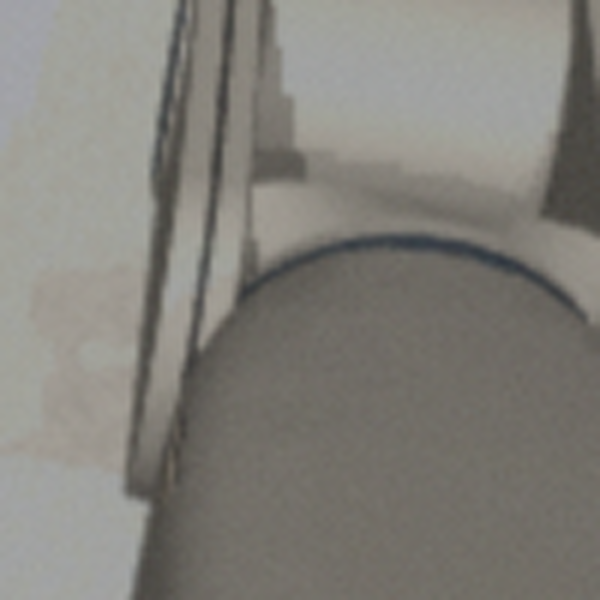

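```bash
python3 - <<'E'
from h import *
px=c((300,408),(215,100),6);print(px,atz("side",px,38.6))
print(proj("side",[[509.6,-64.9,38.6],[503.3,-64.2,20]]))
E
python3 st2.py 504.2 -63.1 92
```

```text
(264.5833333333333, 167.58333333333331) [507.65062997 -60.67580997  38.6       ]
[[264.02130483 166.3651982 ]
 [266.34223796 171.9635642 ]]
12.2 [510.4943 -63.8483 104.1738] x [ 0.9999  0.0056 -0.0122] z [-0.0121 -0.0152 -0.9998] [ 3.1263  0.0089 -0.0189] w 25.794589926065218
F [-0.1015 -0.4029 -2.5924] M [-0.0438  0.0668  0.0278] qv 0.007132067029962445
tool delta cm [-0.6142 -0.0969  1.2236]
```

```bash
python3 - <<'E'
from h import *
th=np.linspace(0,2*np.pi,120)
def circ(x,y,z,r): return np.c_[x+r*np.cos(th),y+r*np.sin(th),0*th+z]
def ov(n,fn,o,w,h,s,curves,out):
    im=cv2.imread(fn)[o[1]:o[1]+h,o[0]:o[0]+w];im=cv2.resize(im,None,fx=s,fy=s,interpolation=2)
    for cv,col in curves:
        p=(proj(n,cv)-np.array(o)+.5)*s-.5
        cv2.polylines(im,[np.round(p).astype(np.int32)],True,col,1)
    return im
def cs(x,y): return [(circ(x,y,0,25),(0,255,0)),(circ(x,y,8,25),(0,255,255)),(circ(x,y,122,12.5),(0,0,255))]
a=ov("side","pics/side0.png",(245,242),60,60,6,cs(444.5,261.0),"")
a2=ov("side","pics/side0.png",(245,242),60,60,6,cs(444.5,264.0),"")
b=ov("top","pics/top0.png",(150,205),60,60,6,cs(444.5,261.0),"")
b2=ov("top","pics/top0.png",(150,205),60,60,6,cs(444.5,264.0),"")
cv2.imwrite("pics/ov.png",np.vstack([np.hstack([a,a2]),np.hstack([b,b2])])[:, :])
im=cv2.imread("pics/ov.png");cv2.imwrite("pics/ov.png",cv2.resize(im,(600,600)))
E
```

```text
(no output)
```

View pics/ov.png

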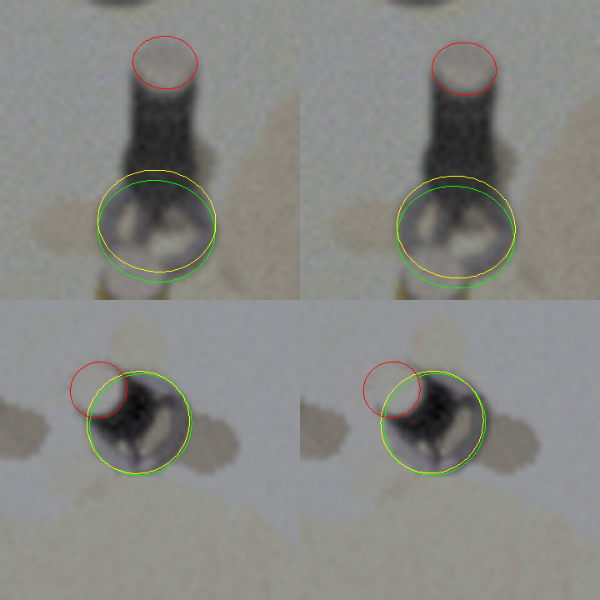

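The overlay (445,261) fits the top view exactly, and the side view fits best about 1.5 mm further in y. So I take the punch as about 0.5 mm to +y of the TCP. I'll correct x and approach the panel slowly.

Call:
arm_command --increments '[[[-0.6,0,0],0],[[0,0,0],0],[[0,0,0.8],0],[[0,0,0],0],[[0,0,0],0]]'

```text
t: 12.7
ee_pos: [504.6, -64.2, 97.2]
orientation: [3.126, 0.009, -0.015]
ft_force: [0.3, -0.1, -2.8]
width: 25.2
```

```bash
python3 st2.py 504.2 -63.8 89.3
```

```text
12.7 [504.641  -64.161   97.1743] x [ 0.9999  0.0056 -0.0094] z [-0.0093 -0.0157 -0.9998] [ 3.1259  0.0089 -0.0145] w 25.186852469021858
F [ 0.2839 -0.0612 -2.8481] M [-0.0585  0.0069 -0.042 ] qv 0.009542058827237614
tool delta cm [-0.0365 -0.0486  0.7871]
```

Call:
arm_command --increments '[[[-0.1,-0.05,0.5],0],[[0,0,0],0],[[0,0,0.2],0],[[0,0,0],0]]'

```text
t: 13.1
ee_pos: [503.7, -63.8, 89.6]
orientation: [3.126, 0.009, -0.014]
ft_force: [0.4, -0.4, -2.7]
width: 25.4
```

```bash
python3 st2.py 503.9 -63.7 89.3;python3 - <<'E'
from h import *
im=get_image("side");cv2.imwrite("pics/side5f.png",im[:,:,::-1]);x,y=230,120;s=9
im=cv2.resize(im[y:y+65,x:x+65,::-1],None,fx=s,fy=s,interpolation=2)
th=np.linspace(0,2*np.pi,120)
def P2(A): return np.round((proj("side",A)-np.array([x,y])+.5)*s-.5).astype(np.int32)
cx,cy=503,-64.4
for z,col in((20,(0,255,0)),(28,(0,255,255))): cv2.polylines(im,[P2(np.c_[cx+25*np.cos(th),cy+25*np.sin(th),0*th+z])],True,col,1)
cv2.imwrite("pics/ov5.png",im)
E
```

```text
13.1 [503.7223 -63.8057  89.6131] x [ 0.9999  0.0056 -0.0092] z [-0.0091 -0.0157 -0.9998] [ 3.1259  0.0088 -0.0143] w 25.419938679737434
F [ 0.4015 -0.4    -2.6839] M [-0.0086  0.1123  0.0158] qv 0.002110462949198702
tool delta cm [ 0.0181 -0.011   0.031 ]
```

View pics/ov5.png

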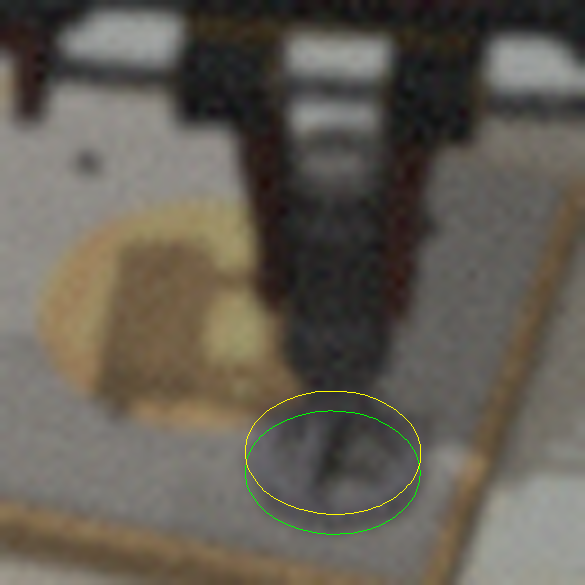

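The foot ring in the side crop (centre about (333,460)) fits the model ring drawn around the cross. I'll lower to contact.

Call:
arm_command --increments '[[[0,0,0.15],0],[[0,0,0],0]]'

```text
t: 13.35
ee_pos: [503.8, -64.1, 89.3]
orientation: [3.126, 0.009, -0.014]
ft_force: [-3.6, 0.1, 9.3]
width: 25.2
```

Call:
arm_command --increments '[[[0,0,0.15],0],[[0,0,0],0]]'

```text
t: 13.55
ee_pos: [503.8, -64.1, 89.5]
orientation: [3.126, 0.009, -0.014]
ft_force: [-2.6, 0.5, 3.4]
width: 25.6
```

Call:
arm_command --increments '[[[0,0,0.2],0],[[0,0,0],0]]'

```text
t: 13.75
ee_pos: [503.9, -64.1, 89.2]
orientation: [3.126, 0.009, -0.014]
ft_force: [-3.4, -0.4, 8.9]
width: 25.6
```

Call:
arm_command --increments '[[[0,0,0.3],0],[[0,0,0.3],0]]'

```text
t: 13.95
ee_pos: [503.8, -64.2, 85.3]
orientation: [3.126, 0.009, -0.013]
ft_force: [-4.0, 0.9, 10.6]
width: 25.7
```

Call:
arm_command --increments '[[[0,0,0.4],0],[[0,0,0.4],0]]'

```text
t: 14.15
ee_pos: [503.7, -64.2, 78.6]
orientation: [3.126, 0.008, -0.013]
ft_force: [-2.6, 0.7, 3.7]
width: 25.5
```

It tripped: the force fell from 10.6 to 3.7 N at about 10.7 mm of travel, as described. I'll push a little further, then ease back up slowly.

Call:
arm_command --increments '[[[0,0,0.1],0],[[0,0,0],0]]'

```text
t: 14.35
ee_pos: [503.7, -64.1, 77.9]
orientation: [3.126, 0.008, -0.013]
ft_force: [-1.7, 1.2, 4.9]
width: 25.6
```

```bash
python3 st2.py 503.7 -63.9 88.5;python3 - <<'E'
from h import *
im=get_image("side");x,y=230,120;s=9
cv2.imwrite("pics/s6.png",cv2.resize(im[y:y+65,x:x+65,::-1],None,fx=s,fy=s,interpolation=2))
E
```

```text
14.35 [503.6725 -64.1482  77.9396] x [ 1.      0.0054 -0.0084] z [-0.0083 -0.0158 -0.9998] [ 3.1258  0.0085 -0.013 ] w 25.62570101722188
F [-1.734   1.2316  4.9393] M [0.1242 0.4894 0.0251] qv 0.004791319896688211
tool delta cm [-0.006  -0.0082 -1.0563]
```

View pics/s6.png

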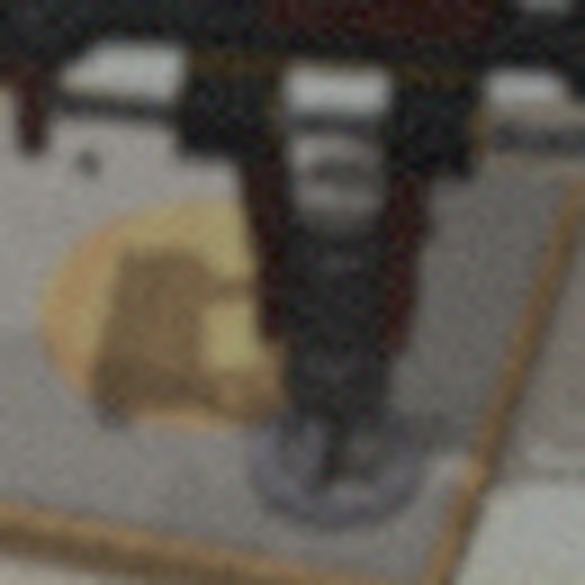

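The barrel is pushed down over the neck: the collar is near (335,370), close to the ring at (333,465), and the foot has not moved. Now I'll ease up to just below full extension.

Call:
arm_command --increments '[[[0,0,-0.3],0],[[0,0,-0.3],0],[[0,0,-0.2],0],[[0,0,0],0]]'

```text
t: 14.8
ee_pos: [503.9, -64.2, 88.1]
orientation: [3.126, 0.009, -0.013]
ft_force: [-4.1, -0.2, 10.5]
width: 26.1
```

```bash
python3 st2.py 503.7 -63.9 88.5
```

```text
14.8 [503.8834 -64.1783  88.1102] x [ 0.9999  0.0056 -0.0086] z [-0.0085 -0.016  -0.9998] [ 3.1256  0.0088 -0.0133] w 26.11270238229742
F [-4.0849 -0.1882 10.52  ] M [0.2501 0.8853 0.0257] qv 0.013115795987247452
tool delta cm [-0.0185 -0.0273 -0.0393]
```

Call:
arm_command --increments '[[[0,0,-0.1],0],[[0,0,0],0]]'

```text
t: 15.0
ee_pos: [504.2, -64.2, 90.0]
orientation: [3.125, 0.009, -0.012]
ft_force: [-0.1, 0.5, -2.9]
width: 25.7
```

Call:
arm_command --increments '[[[-0.02,0,0.08],0],[[0,0,0],0]]'

```text
t: 15.2
ee_pos: [504.3, -64.4, 89.5]
orientation: [3.125, 0.009, -0.011]
ft_force: [-0.8, -0.5, 2.4]
width: 25.7
```

Call:
arm_command --increments '[[[0,0,0],0],[[0,0,0],0],[[0,0,0],0],[[0,0,0],0],[[0,0,0],0],[[0,0,0],0],[[0,0,0],0],[[0,0,0],0]]' --gripper 1

```text
t: 16.0
ee_pos: [505.0, -64.5, 88.9]
orientation: [3.125, 0.009, -0.009]
ft_force: [0.7, 0.4, 0.1]
width: 85.6
```

```bash
cat > look.py <<'E'
from h import *
import sys
tag=sys.argv[1]
th=np.linspace(0,2*np.pi,120)
out=[]
for n,x,y in(("side",230,115),("top",275,165)):
    im=get_image(n);s=6
    cv2.imwrite(f"pics/{n}{tag}f.png",im[:,:,::-1])
    im=cv2.resize(im[y:y+65,x:x+65,::-1],None,fx=s,fy=s,interpolation=2)
    out.append(im.copy())
    for z,r,col in((20,25,(0,255,0)),(28,25,(0,255,255)),(142,12.5,(0,0,255))):
        cv2.polylines(im,[np.round((proj(n,np.c_[503.3+r*np.cos(th),-64.2+r*np.sin(th),0*th+z])-np.array([x,y])+.5)*s-.5).astype(np.int32)],True,col,1)
    out.append(im)
o=np.vstack([np.hstack(out[:2]),np.hstack(out[2:])]);cv2.imwrite(f"pics/look{tag}.png",cv2.resize(o,(600,600)))
E
python3 look.py 7;python3 st.py
```

```text
16.1 [504.9789 -64.4792  88.9204] x [ 1.      0.0055 -0.0059] z [-0.0058 -0.0165 -0.9998] [ 3.125   0.0087 -0.0092] w 87.42809773054708
F [-0.4246  0.5047  0.474 ] M [-0.0687  0.0557 -0.0099] qv 0.0017758659262971834
```

View pics/look7.png

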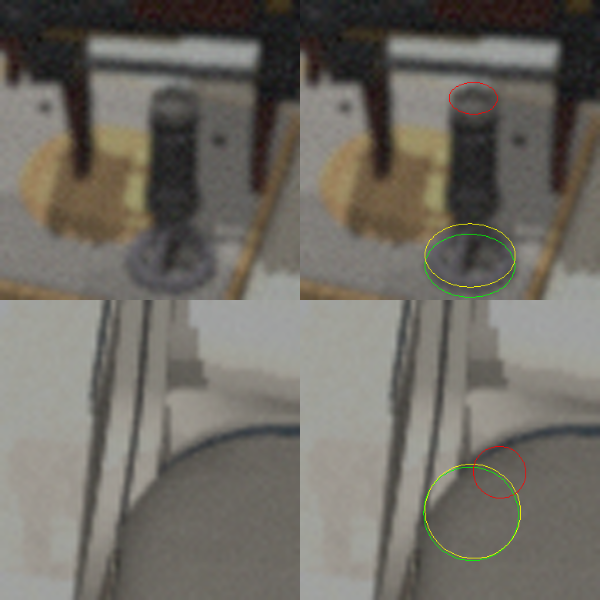

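The punch stands free at side-crop (172,180), with the foot and cap on the model outlines and the fingers well clear. I'll lift away.

Call:
arm_command --increments '[[[0,0,-1],0],[[0,0,-2],0],[[0,0,-2.5],0],[[0,0,-3],0],[[0,0,-3],0],[[0,0,-3],0],[[0,0,-2],0],[[0,0,0],0]]'

```text
t: 16.9
ee_pos: [505.3, -61.5, 264.5]
orientation: [3.125, 0.009, -0.009]
ft_force: [-0.7, 0.2, 0.5]
width: 88.2
```

Call:
arm_command --increments '[[[0,-2,-0.3],0],[[0,-3,-0.3],0],[[0,-3,-0.3],0],[[0,-3,-0.3],0],[[0,-3,-0.3],0],[[0,-3,-0.3],0],[[0,-3,-0.3],0],[[0,-3,0],0],[[0,-3,0],0],[[0,-2,0],0],[[0,0,0],0]]'

```text
t: 18.0
ee_pos: [498.5, 227.7, 272.7]
orientation: [3.122, 0.004, -0.024]
ft_force: [-0.4, -0.7, -0.3]
width: 88.0
```

```bash
python3 look.py 8;python3 st.py
```

```text
18.1 [498.4497 225.6934 272.7907] x [ 0.9999  0.0012 -0.0156] z [-0.0155 -0.0205 -0.9997] [ 3.121   0.0021 -0.0243] w 87.87231361366725
F [-1.3283  0.0087 -0.4336] M [-0.0519  0.0231 -0.0199] qv 0.02385023308361723
```

View pics/look8.png

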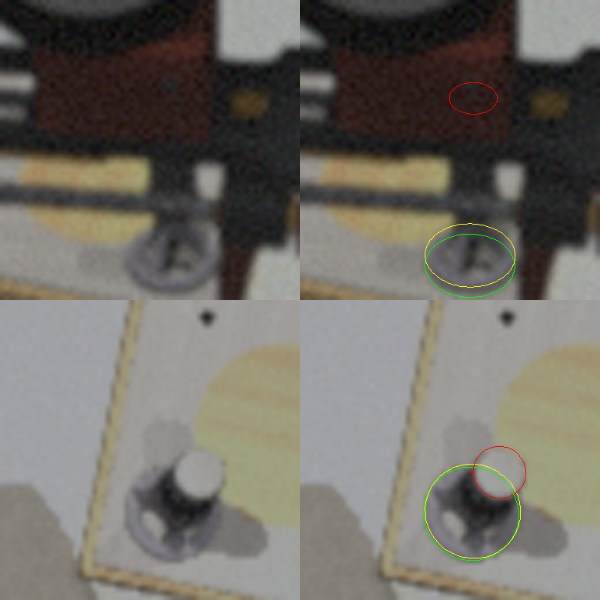

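View pics/side8f.png

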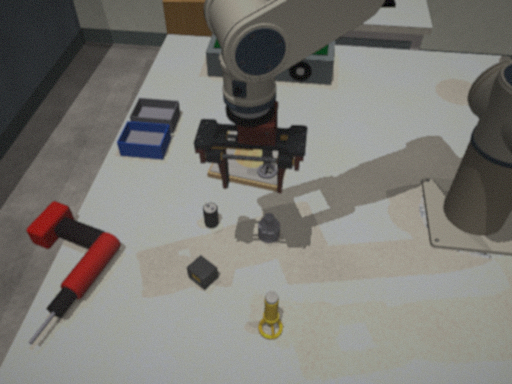

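```bash
python3 - <<'E'
from h import *
im=cv2.imread("pics/top8f.png");x,y,s=295,190,16
im=cv2.resize(im[y:y+36,x:x+36],None,fx=s,fy=s,interpolation=2)
th=np.linspace(0,2*np.pi,200)
for z,r,col in((28,25,(0,255,255)),(142,12.5,(0,0,255))):
    cv2.polylines(im,[np.round((proj("top",np.c_[503.3+r*np.cos(th),-64.2+r*np.sin(th),0*th+z])-np.array([x,y])+.5)*s-.5).astype(np.int32)],True,col,1)
cv2.imwrite("pics/z8.png",im)
a=cv2.imread("pics/side0.png").astype(int);b=cv2.imread("pics/side8f.png").astype(int)
w=cv2.imread("pics/top0.png");v=cv2.imread("pics/top8f.png")
cv2.imwrite("pics/wt.png",np.hstack([cv2.resize(q[190:245,205:265],None,fx=6,fy=6) for q in(w,v)]))
E
```

```text
(no output)
```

View pics/z8.png

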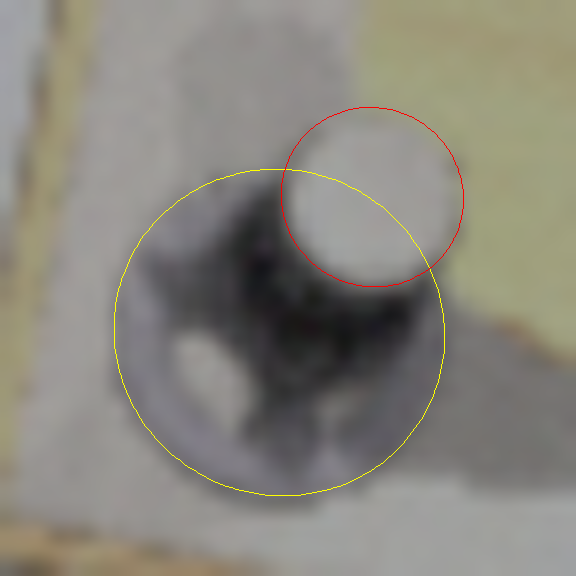

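View pics/wt.png

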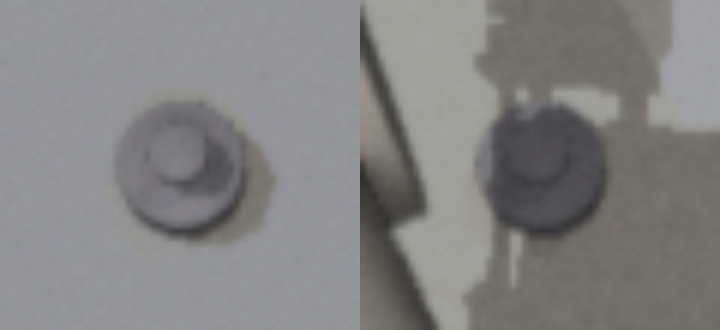

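In the close top crop the ring foot sits within about 1 mm of the 50 mm circle centred on the cross. The cap sits in its circle at full height, so the barrel is out. The weight at (180,165) in the crop is where it was. I'm handing in.

```bash
python3 -c "
from workcell import *
print(close_job())"
```

```text
the job is handed in; nothing more can be done
None
```

I stood the spring punch on the pen cross, tripped it once, and left it standing there with the gripper off it. I handed the job in at about 18 s. No verdict was reported.

- **Trip:** I pushed the barrel down about 11 mm, past the 8 mm needed. The force peaked near 10.6 N and fell to 3.7 N. I eased the barrel back out before opening the jaws. Doing so lifted the punch by about 0.5 mm for a moment, and I set it straight back down.
- **Position:** in the final top view the foot is within about 1 mm of the cross. The cap is where full height puts it, so the barrel is out and the punch upright.
- **Other parts:** the hold-down weight shows no movement between the first and last pictures. The yellow look-alike, capacitor and transformer look unmoved too.

**Checks that disagreed or fell short:**
- **Cameras:** the side camera placed the punch 1.5 to 3 mm further in y than the top camera, so I weighted the top view more.
- **Tilt:** the tool tilted about 2° during the carry. I reduced this to about 1° before setting down, so the push was that far off vertical.
- **Final side view:** the gripper partly hid the punch in it, so the final upright and barrel-out check rests on the top view and on the side picture taken just after letting go.

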